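# Clear the probe, dial the padlock open and hold it up

### The arm

A 6-joint arm with a two-finger parallel gripper is mounted at the origin on the work surface. World frame = base frame: x ahead of the robot, y to its left, z up, the work surface at z = 0. Lengths are in mm, angles in rad, forces in N, time in s.
With the tool pointing down it reaches from about 325 to 775 mm from the base axis. Payload 5.5 kg.
Tool frame: the origin (TCP) lies midway between the tips of the shut fingers; the grasp point (between the pads) lies 19 mm behind it; y points along the fingers, z is the direction in which the jaws open and shut, and the axes are right-handed (so a half turn about y gives the same grasp; the last joint's range is limited). The gripper opens to 85 mm and grips with 20 to 120 N. Pads are 22 mm wide; open, the fingers measure 114 mm over their backs; the gripper's body (76 mm by 85 mm) begins 54 mm behind the grasp point. The pads swing forward as they close: fully open they stand 13 mm farther back than shut.
Start: joints at [1.287, 0.091, 1.231, -0, 1.82, -0.057], TCP at [134.92, 584.648, 231.275] pointing down, gripper open.
Joint ranges: [-2.87, 2.87], [-0.86, 2.18], [0.17, 2.46], [-1.51, 4.65], [0.06, 2.69], [-2.65, 2.65]. Speed limits (rad/s): [2.57, 2.57, 3.01, 3.14, 3.14, 3.14].

### API

Orientations are given as a unit quaternion [x, y, z, w].
In Python, from plant import r gives the robot as it stands.
- The arm moves only by the shell command python3 -m creep 'ROWS' [OPENING]. ROWS is JSON, a list of rows, each an object with "offset": the shift along the tool's x, y, z in m, a list of three; "turn": the turn about the tool's y in rad. In form: [{"offset": [x, y, z], "turn": turn}, ...]. A call has 1 to 10 rows; each row is the pose to reach, as a shift and turn from the pose commanded when the call began, along the tool's axes at that moment; what a row does not reach only later rows make up. A row lasts 1/12 s, in which the tool goes at most 41.7 mm and 7.16 degrees, less where a joint would pass 70% of its speed; a pose out of reach is approached as far as the arm can. A call with a gripper value outside its range is refused whole. OPENING is the gripper's target within -1 to 1 (fully open at 1, half-way at 0, shut at -1), set as the call begins (- or left out, the last holds). The fingers move at their own pace and stop on an object; the grip force is fixed at half the most. Time passes only in rows, so rows that repeat a pose let the fingers close. It gives the time, the measured TCP pose, the force and the opening at its end, in the units of the state.
- r.get_state(): the state, without advancing time (a new reading comes with each control period).
- r.read_camera(name): name is "scene" or "side" or "wrist"; returns a dict with "pixels" (400x640x3 uint8, red, green, blue), "depth" (400x640 float32, mm along the optical axis (not along the pixel's ray), 0 where there is no reading), "fx", "fy", "cx", "cy" (pixels), "rvec" (rotation vector, rad) and "tvec" (3), from world to camera coordinates, as OpenCV has them. Camera axes: x right, y down, z forward; pixel columns grow to the right and rows downward; lengths in mm; the calibration is good to about 2 mm. A picture is of the moment at which its call begins.
- r.hand_in(): hands the job in, once; it reports no verdict.
The state is a dict: "t": time; "q": joint angles; "dq": joint speeds; "joint_torque": joint torques, N m; "tcp_pos": TCP position; "orientation": TCP orientation; "wrist_force": force on the tool from outside, world axes, zero at the start; "torque": the same for the moment, N m; "gripper_width": opening from 0.0 (shut) to 1.0 (fully open).
Only numpy, scipy, OpenCV 4.12 (cv2) and the standard library are available. Lean on these libraries where they do the work, as an engineer would, in place of code of your own. Each camera call takes 0.05 s, during which the arm holds its last target.

### The job

First take the ear probe that lies across the padlock's shackle and lay it flat in the gap between the two other probes in the steel tray, parallel to them with its thin tip the same way, and let go of it. Then, with the padlock in its nest, turn the dial until its pointer clicks into the notch at the mark on the shackle side and pull the shackle all the way out. Finish while still holding the opened padlock by its shackle, hanging still with all of it at least 10 cm above the counter, and leave everything else where it is.

Things in the scene. Friction and masses are not known exactly. Their poses are not given: they have to be found in the camera images.
- probe_centre (a point): Ear probe to move, lying level across the shackle's legs; 0.06-0.09 kg. Aluminium handle, square bar 100 x 12 x 12 mm; a steel shaft 6 mm thick, 80 mm long goes on from one end. Point: middle of the handle, half-way up; balances 10 mm from here towards the tip. x axis towards the tip, z up. The counter is 49 mm below. Free beside the handle: about 25 mm to the padlock body, 25 mm to the crown.
- probe_tip (a point): Free end of that probe's thin shaft, 130 mm from probe_centre along its x axis.
- probe_left_centre (a point): Middle of the handle of a second, identical probe that already lies in the tray; own x axis towards its tip, the tray's +x. Leave it where it is.
- probe_right_centre (a point): Middle of the handle of a third, identical probe lying in the tray, parallel to the second and 124 mm from it. Leave it where it is.
- tray_floor (a point): Centre of the inner floor of the fixed steel tray, 3 mm above the counter. Tray 280 mm (own x) by 190 mm (own y), walls 3 mm thick, tops 18 mm above the counter. Two probes lie in it at own y of about +62 and -62 mm, tips to own +x; the middle line is the free place (best with the handle's middle 20 mm to the -x side of this point, so that the tip stays off the wall).
- lock_centre (a point): Middle of the loose steel padlock body, 64 mm (own x) by 70 mm (own y) by 30 mm thick, lying face up in a fixed nest; padlock about 0.44 kg in all. Own -x points to the shackle, z up. Nest floor 24 mm above the counter, walls 8 mm high, 6 mm thick, 1.5 mm play: the body lifts out but cannot slide or turn. Mark: small black bar on the top face at the shackle-side edge.
- dial_grip (a point): On the dial's axis, 16 mm above the padlock's face (31 mm above lock_centre). The dial is a black disc 46 mm across, 5.5 mm high, with a grip bar on it: 14 mm wide, 39 mm long, its top 27 mm above the face. Own x axis runs along the bar, AWAY from its pointed end, which is the pointer and has a white line; at dial angle 0 it is parallel to the padlock's x.
- dial_pointer (a point): Tip of the dial's pointed end, 20 mm from the axis.
- dial (a joint): Dial angle, rad: 0 with the pointer at the mark (towards the shackle); starts at 0.39 to 1.2. Grows clockwise seen from above: turn it counter-clockwise to 0. Clicks in notches 22.5 degrees (0.393 rad) apart, settles in the nearest when let go; up to 0.1 N m; stop at -0.25. The shackle comes out only within 0.15 rad of 0; else it is held after 1 mm.
- shackle (a joint): How far the shackle is pulled out of the body, m: 0 shut, 0.024 fully out (stop). Once the dial is at 0 it slides against about 2 N of friction (more when fast) along the padlock's own -x and stays where it is left.
- shackle_crown (a point): Middle of the crown of the U-shaped steel shackle, on the bar's centre line: round bar 9 mm thick, crown straight for 32 mm along own y, legs 44 mm apart; level, 39 mm above the counter. 70 mm from the body when shut, 94 when out. Own x points to the padlock: pull along -x. Held by the crown and lifted, the padlock swings down about it and may hang up to 160 mm below it.
- bottle: White plastic bottle, 64 mm across, 120 mm high, standing behind. Leave it alone.
- jar: Small amber jar, 56 mm across, 50 mm high, behind, between padlock and tray. Leave it alone.
- dish: Steel bowl 100 mm across, 40 mm high, nearer on the right. Leave it alone.
- mug: White mug 76 mm across, 90 mm high, on the right. Leave it alone.
- weight: Plain steel balance weight, 44 mm across, 30 mm high, nearer to the robot between padlock and tray. Leave it alone.
There are look-alikes about, which are no part of the job. Leave any purple look-alike of the part that bears lock_centre alone.

How it is judged (in metres and radians):
On the way, in this order (a step that is already met when the one before it is completed fails the run):
1. the probe lies flat in the gap between the other two, parallel, tip the same way, let go (z of probe_centre in the frame of tray_floor below 0.01 m and y of probe_centre in the frame of tray_floor between -0.035 and 0.035 m and z of probe_tip in the frame of tray_floor below 0.012 m and x of probe_tip in the frame of tray_floor above 0.05 m and angle between the x axis of probe_centre and the x axis of tray_floor, either way round below 0.2 rad and contact force between the fingers and probe below 0.1 N), for 0.2 s.
2. the dial's pointer sits in the notch at the mark, the padlock in its nest (value of joint dial between -0.15 and 0.15 rad and value of joint shackle below 0.005 m and height (world z) of lock_centre below 0.05 m), for 0.2 s.
3. the shackle is pulled all the way out while the padlock is still in its nest (value of joint shackle above 0.02 m and height (world z) of lock_centre below 0.06 m), for 0.1 s.
At the end, for the whole second after the job is handed in: Fingers hold the shackle (1 N or more), at least 18 mm out; padlock body middle and crown over 110 mm above the counter, still (60 mm/s), off nest and tray. Probe flat on the tray floor, within 35 mm of its centre line and 0.2 rad of its x axis, tip to +x (height (world z) of each of lock_centre, shackle_crown above 0.11 m and value of joint shackle above 0.018 m and contact force between the fingers and shackle above 1 N and linear speed of lock below 0.06 m/s and contact force between lock and nest below 0.1 N and contact force between lock and tray below 0.1 N and z of probe_centre in the frame of tray_floor below 0.01 m and y of probe_centre in the frame of tray_floor between -0.035 and 0.035 m and z of probe_tip in the frame of tray_floor below 0.012 m and x of probe_tip in the frame of tray_floor above 0.05 m and angle between the x axis of probe_centre and the x axis of tray_floor, either way round below 0.2 rad); the arm keeps its last pose, push and grip.
It fails at once if one of the two other probes is moved more than 20 mm (distance of any of probe_left_centre, probe_right_centre from where it was at the start of the episode above 0.02 m).
It fails at once if a bystander is moved more than 30 mm (distance of any of bottle, jar, dish, mug, weight from where it was at the start of the episode above 0.03 m).
It also fails if it takes over 70 s, if anything falls off the work surface, if the arm or the gripper's body presses on something with over 40 N, if the wrist force passes 120 N, or if a joint passes its speed limit or range.

## Working session

There is one attempt and no reset: what is moved stays moved. The work goes in short steps, Python scripts to look and compute and a shell command to move; the robot and the scene stay as the last step left them, time stands still between calls to the robot, and variables do not carry over. Pictures are saved under pics/ and viewed, and the job is handed in when it is done.

```bash
ls; mkdir -p pics
cat > h.py <<'E'
from plant import r
import numpy as np, cv2
def cam(n):
    c=r.read_camera(n); c['R']=cv2.Rodrigues(np.array(c['rvec'],float))[0]; c['t']=np.array(c['tvec'],float).ravel(); return c
def save(c,f,crop=None,s=1):
    im=c['pixels'][:,:,::-1]
    if crop: x0,y0,x1,y1=crop; im=im[y0:y1,x0:x1]
    cv2.imwrite('pics/'+f,cv2.resize(im,None,fx=s,fy=s,interpolation=cv2.INTER_CUBIC))
def ray(c,u,v,z):
    d=c['R'].T@np.array([(u-c['cx'])/c['fx'],(v-c['cy'])/c['fy'],1]); o=-c['R'].T@c['t']
    return o+d*(z-o[2])/d[2]
def pts(c):
    v,u=np.mgrid[0:400,0:640]; d=c['depth']
    P=np.stack([(u-c['cx'])/c['fx']*d,(v-c['cy'])/c['fy']*d,d],-1)
    return (P-c['t'])@c['R']
def proj(c,p):
    q=c['R']@np.array(p,float)+c['t']; return q[0]/q[2]*c['fx']+c['cx'],q[1]/q[2]*c['fy']+c['cy']
E
python3 - <<'E'
from h import *
for n in ['scene','side','wrist']:
    c=cam(n); save(c,n+'0.png'); print(n,-c['R'].T@c['t'],c['fx'])
print(r.get_state())
E
```

```text
pics
scene [1009.7903506   607.48393331  729.34879722] 363.67799871822433
side [-151.92442986 -960.22298596  717.00381236] 436.09449366848474
wrist [ 66.91353649 599.04909244 373.08487812] 329.63182848348487
{'t': 0.15, 'q': array([ 1.28726658e+00,  9.17226484e-02,  1.23165012e+00, -1.04632713e-06,
        1.81977477e+00, -5.66910817e-02]), 'dq': array([-0.00133666, -0.00371705, -0.00177042, -0.000209  ,  0.00176798,
       -0.00085988]), 'joint_torque': array([ 1.59954270e-03, -4.59374499e+01, -4.18524492e+01,  1.29034302e-05,
        9.54440504e-03,  1.90286511e-05]), 'tcp_pos': array([134.87585122, 584.42419092, 230.36553807]), 'orientation': array([ 0.7031052 , -0.08012052,  0.0799351 , -0.70202148]), 'wrist_force': array([0.65521983, 1.00483537, 0.57411698]), 'torque': array([-0.03656866,  0.01026627, -0.00498724]), 'gripper_width': 0.9989617240541802}
```

View pics/scene0.png

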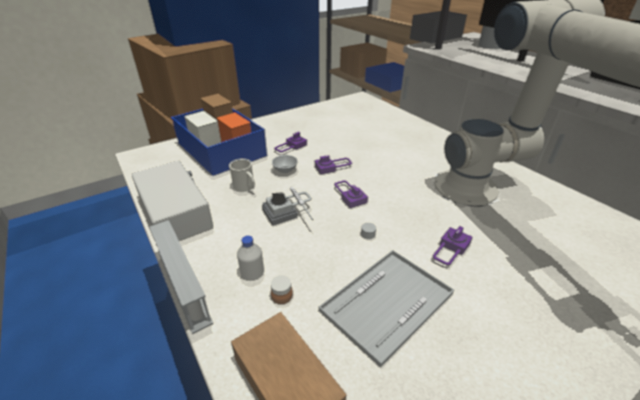

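View pics/side0.png

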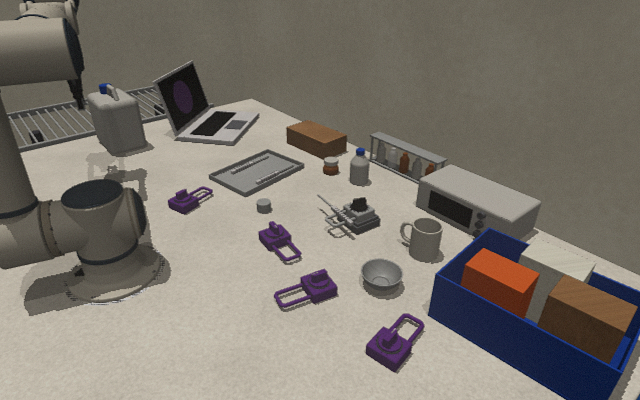

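View pics/wrist0.png

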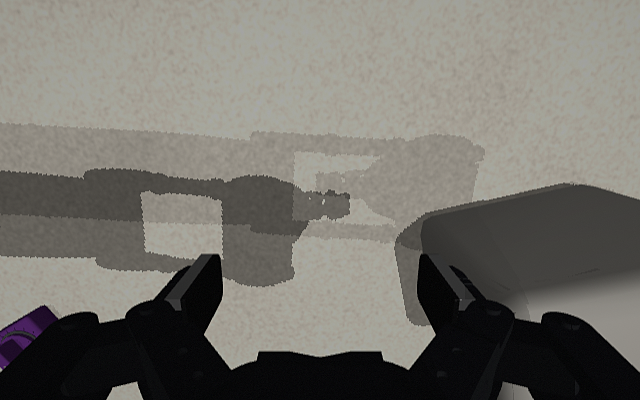

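Run:
```python
from h import *
from scipy.spatial.transform import Rotation as Ro
c=cam('scene'); save(c,'s1.png',(245,170,345,245),8)
save(c,'s2.png',(310,240,460,365),5)
d=cam('side'); save(d,'d1.png',(300,180,400,255),8); save(d,'d2.png',(200,140,310,220),7)
print(Ro.from_quat(r.get_state()['orientation']).as_matrix().round(3))
print(ray(c,285,205,40),ray(c,385,305,3))
```

```text
[[ 0.974 -0.     0.225]
 [-0.225 -0.001  0.974]
 [-0.    -1.    -0.001]]
[ 607.90403783 -208.22944666   40.        ] [576.58007035 228.52712279   3.        ]
```

View pics/s1.png

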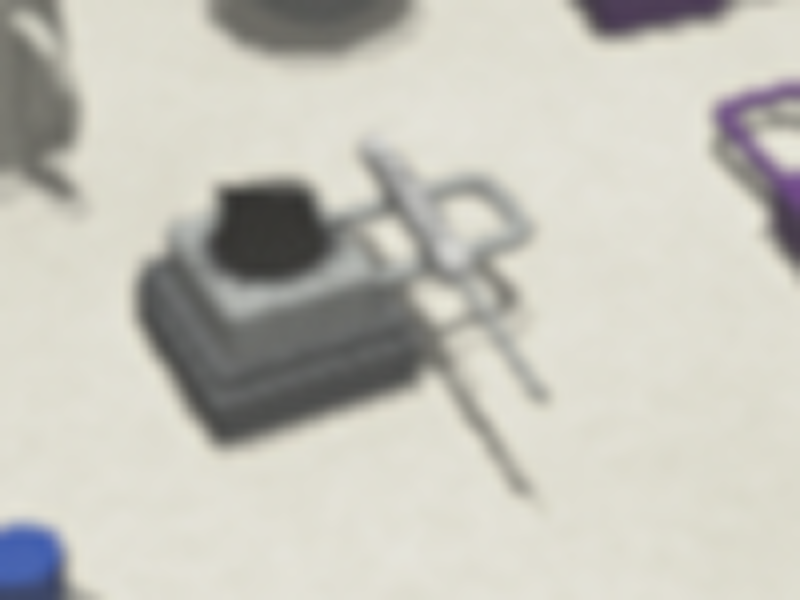

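View pics/s2.png

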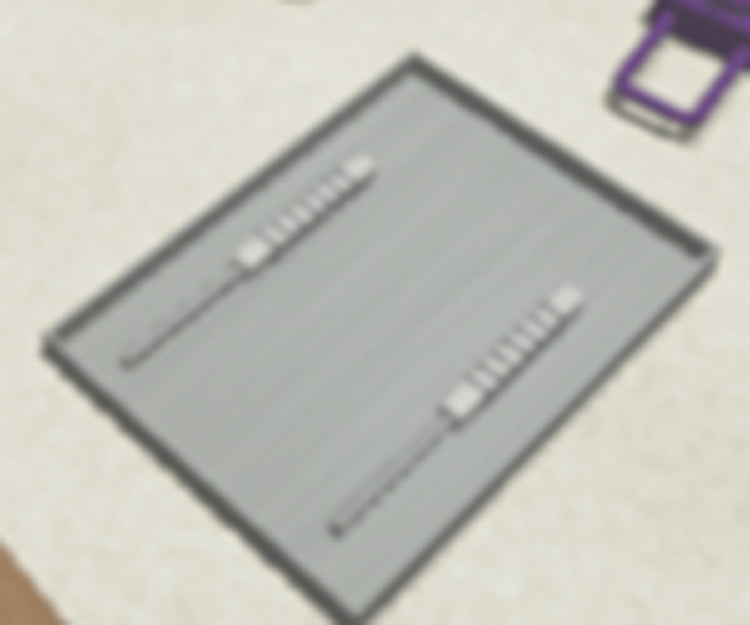

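View pics/d1.png

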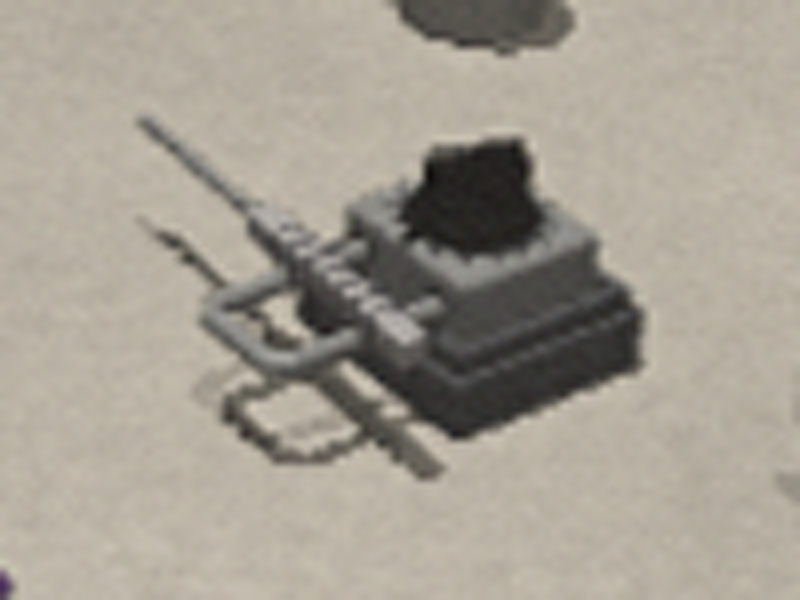

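View pics/d2.png

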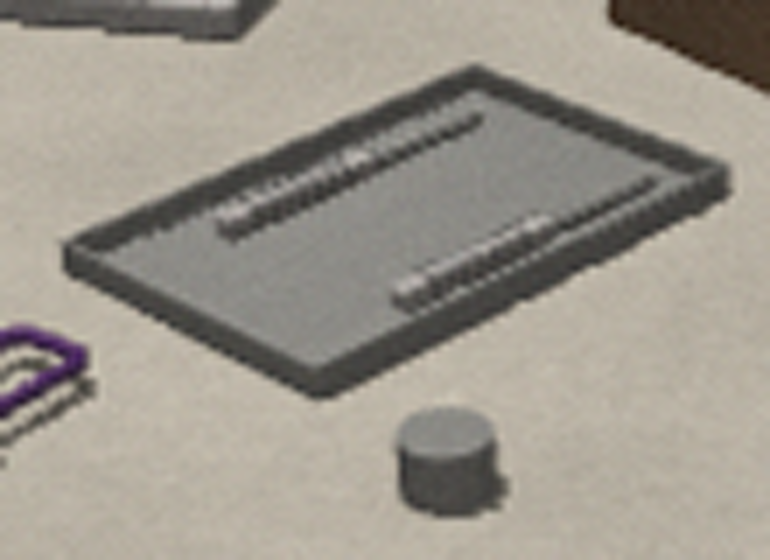

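Run:
```python
from h import *
c=cam('scene'); d=cam('side')
S=lambda u,v,z:ray(c,245+(u+.5)/8-.5,170+(v+.5)/8-.5,z).round(1)
D=lambda u,v,z:ray(d,300+(u+.5)/8-.5,180+(v+.5)/8-.5,z).round(1)
print('tail',S(368,145,52),D(410,338,49)); print('junc',S(455,250,52),D(262,220,52)); print('tip',S(545,402,49),D(143,120,49))
print('crown',S(507,208,39),D(243,340,39))
print('crown ends',S(480,182,39),S(530,235,39),D(210,310,39),D(280,367,39))
# padlock top face corners z=69
print('face', S(175,235,69),S(235,318,69),S(425,270,69),'|',D(355,208,69),D(470,290,69),D(600,240,69))
T=lambda u,v,z:ray(c,310+(u+.5)/5-.5,240+(v+.5)/5-.5,z).round(1)
U=lambda u,v,z:ray(d,200+(u+.5)/7-.5,140+(v+.5)/7-.5,z).round(1)
print('tray scene',[T(*p,18) for p in [(413,57),(45,345),(355,622),(717,252)]])
print('tray side',[U(*p,18) for p in [(478,68),(67,247),(322,378),(730,168)]])
for a in [((365,162),(250,252),(127,362)),((570,297),(460,400),(337,530))]: print([T(*a[0],15),T(*a[1],15),T(*a[2],9)])
for a in [((232,222),(360,158),(478,120)),((408,295),(540,225),(655,182))]: print([U(*a[0],15),U(*a[1],15),U(*a[2],9)])
# depth points
for n,k in(('scene',c),('side',d)):
    P=pts(k); m=(k['depth']>0)
    W=P[m]; 
    w=W[(abs(W[:,0]-600)<90)&(abs(W[:,1]+200)<90)]
    print(n,np.histogram(w[:,2],bins=np.arange(-5,110,5)))
```

```text
tail [ 554.5 -266.2   52. ] [ 554.7 -259.8   49. ]
junc [ 561.7 -184.7   52. ] [ 562.6 -174.5   52. ]
tip [579.9 -90.3  49. ] [578.2 -89.1  49. ]
crown [ 520.9 -212.7   39. ] [ 519.7 -213.6   39. ]
crown ends [ 520.6 -234.3   39. ] [ 522.9 -192.    39. ] [ 523.1 -192.1   39. ] [ 518.6 -234.    39. ]
face [ 657.6 -232.1   69. ] [ 662.2 -173.5   69. ] [ 588.8 -160.2   69. ] | [ 574.9 -209.3   69. ] [ 569.3 -272.6   69. ] [ 626.3 -278.5   69. ]
tray scene [array([449.2, 111.4,  18. ]), array([722. , 159.5,  18. ]), array([689.8, 341.2,  18. ]), array([416.8, 293.6,  18. ])]
tray side [array([684.4, 335.6,  18. ]), array([410.2, 288.7,  18. ]), array([439.5, 100.6,  18. ]), array([715.1, 151.3,  18. ])]
[array([519.9, 153.2,  15. ]), array([606.3, 166.9,  15. ]), array([691.4, 182.8,   9. ])]
[array([494.7, 272.1,  15. ]), array([579. , 285.7,  15. ]), array([665. , 302.1,   9. ])]
[array([489., 266.,  15.]), array([577.3, 286.9,  15. ]), array([657.4, 296.7,   9. ])]
[array([515.4, 146.6,  15. ]), array([606.1, 166. ,  15. ]), array([686.3, 177.4,   9. ])]
scene (array([919, 366,  43,  45,  47,  76,  61, 102,  66, 101,  66, 213,  82,
        17,  14,  21,  29,  12,   0,   0,   0,   0]), array([ -5,   0,   5,  10,  15,  20,  25,  30,  35,  40,  45,  50,  55,
        60,  65,  70,  75,  80,  85,  90,  95, 100, 105]))
side (array([133, 966,  67,  57,  51,  44,  57,  93,  65, 129, 106, 145, 220,
        51,  19,  20,  23,  37,   2,   0,   0,   0]), array([ -5,   0,   5,  10,  15,  20,  25,  30,  35,  40,  45,  50,  55,
        60,  65,  70,  75,  80,  85,  90,  95, 100, 105]))
```

```bash
python3 -m creep '[{"offset":[0.026,0,-0.030],"turn":0.12},{"offset":[0.052,0,-0.060],"turn":0.24},{"offset":[0.078,0,-0.090],"turn":0.36},{"offset":[0.104,0,-0.120],"turn":0.48},{"offset":[0.130,0,-0.150],"turn":0.60},{"offset":[0.156,0,-0.180],"turn":0.72},{"offset":[0.182,0,-0.210],"turn":0.84},{"offset":[0.208,0,-0.240],"turn":0.96},{"offset":[0.234,0,-0.270],"turn":1.08},{"offset":[0.260,0,-0.300],"turn":1.20}]'
cat >> h.py <<'E'
from scipy.spatial.transform import Rotation as Ro
def go(p,zyaw=None):
    s=r.get_state(); M=Ro.from_quat(s['orientation']).as_matrix(); P=s['tcp_pos']
    zy=np.arctan2(M[1,2],M[0,2]); print('t',s['t'],'tcp',P.round(1),'zyaw',zy.round(3),'F',np.round(s['wrist_force'],1),'w',round(s['gripper_width'],3),'q6',s['q'][5].round(2))
    if p is not None: print('offset mm',(M.T@(np.array(p)-P)).round(1))
    if zyaw is not None: print('turn',round((zy-zyaw+np.pi)%(2*np.pi)-np.pi,3))
E
python3 -c "
from h import *
go([561,-216,230],-.14)"
```

```text
t: 1.18
tcp_pos: [321.1, 232.1, 231.5]
orientation: [-0.533, 0.464, -0.464, 0.534]
wrist_force: [0.5, 0.5, 0.6]
gripper_width: 1.0
t 1.1833 tcp [321.1 232.1 231.5] zyaw 0.139 F [0.5 0.5 0.6] w 1.0 q6 0.4
offset mm [477.    1.5 175.7]
turn 0.279
```

```bash
python3 -m creep '[{"offset":[0.038,0,0.014],"turn":0.1},{"offset":[0.076,0,0.028],"turn":0.2},{"offset":[0.114,0,0.042],"turn":0.28},{"offset":[0.152,0,0.056],"turn":0.28},{"offset":[0.190,0,0.070],"turn":0.28},{"offset":[0.228,0,0.084],"turn":0.28},{"offset":[0.266,0,0.098],"turn":0.28},{"offset":[0.304,0,0.112],"turn":0.28},{"offset":[0.342,0,0.126],"turn":0.28},{"offset":[0.380,0,0.140],"turn":0.28}]'
python3 -c "
from h import *
go([561,-216,230],-.14)"
```

```text
t: 2.02
tcp_pos: [514.4, -124.3, 231.4]
orientation: [0.465, -0.533, 0.533, -0.465]
wrist_force: [0.5, 0.5, 0.5]
gripper_width: 0.996
t 2.0167 tcp [ 514.4 -124.3  231.4] zyaw -0.136 F [0.5 0.5 0.5] w 0.996 q6 -0.16
offset mm [84.6  1.4 58.6]
turn 0.004
```

```bash
python3 -m creep '[{"offset":[0.030,0,0.021],"turn":0},{"offset":[0.060,0,0.042],"turn":0},{"offset":[0.085,0,0.059],"turn":0},{"offset":[0.085,0,0.059],"turn":0},{"offset":[0.085,0,0.059],"turn":0},{"offset":[0.085,0,0.059],"turn":0}]' -0.3
python3 -c "
from h import *
go([561,-216,230],-.14)
c=cam('wrist');save(c,'w2.png');print(-c['R'].T@c['t'])"
```

```text
t: 2.52
tcp_pos: [560.7, -214.0, 231.1]
orientation: [-0.465, 0.533, -0.533, 0.465]
wrist_force: [0.7, 0.2, 0.3]
gripper_width: 0.348
t 2.5167 tcp [ 560.7 -214.   231.1] zyaw -0.136 F [0.7 0.2 0.3] w 0.348 q6 -0.29
offset mm [1.9 1.1 0.6]
turn 0.004
[ 569.75716967 -146.56813027  373.99447971]
```

View pics/w2.png

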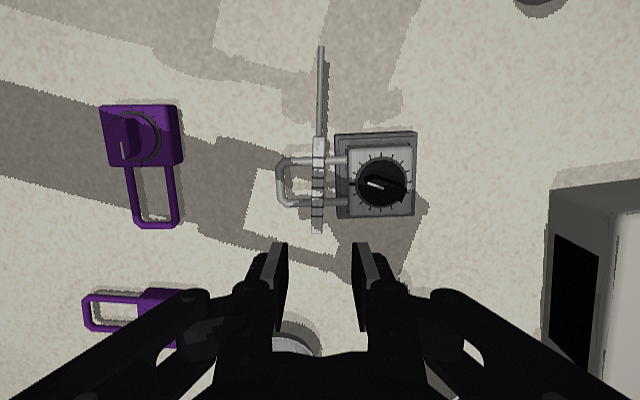

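```bash
python3 -c "
from h import *
c=cam('wrist');save(c,'w3.png',(265,120,425,240),5)
W=lambda u,v,z:ray(c,u,v,z).round(1)
print(W(317,233,55),W(320,138,55),W(321,46,49))
"
```

```text
[ 550.3 -270.    55. ] [ 566.5 -174.2   55. ] [578.4 -93.5  49. ]
```

View pics/w3.png

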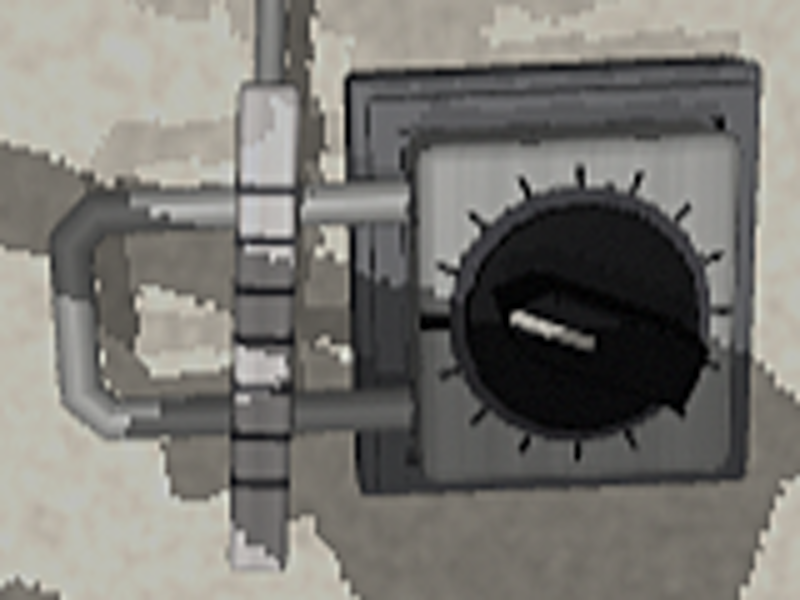

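```bash
python3 -c "
from h import *
c=cam('wrist')
W=lambda u,v,z:ray(c,265+(u+.5)/5-.5,120+(v+.5)/5-.5,z).round(1)
a,b=W(260,566,55),W(269,84,55);print('handle',a,b,(a+b)/2,np.linalg.norm(a-b),np.arctan2(*(b-a)[1::-1]))
print('tip',ray(c,321,46,49))
l1,l2=W(180,205,39),W(180,412,39); print('legs',l1,l2); k=W(72,310,39);print('crown',k, W(75,260,39),W(80,370,39))
f=[W(415,138,54),W(738,132,54),W(742,475,54),W(422,485,54)];print('face',f,sum(f)/4)
print('line',W(515,318,81),W(590,342,81))
print('mark',W(434,322,54), W(720,312,54))
go(None)
"
```

```text
handle [ 550.1 -269.7   55. ] [ 565.3 -172.4   55. ] [ 557.7  -221.05   55.  ] 98.48009951254109 1.4158309367646005
tip [578.45907281 -93.22481349  49.        ]
legs [ 543.7 -195.4   39. ] [ 537.1 -239.    39. ]
crown [ 518.1 -214.1   39. ] [ 520.5 -203.8   39. ] [ 517.6 -227.1   39. ]
face [array([ 591.8, -186.4,   54. ]), array([ 653.8, -193.7,   54. ]), array([ 650.6, -263.7,   54. ]), array([ 585.4, -257. ,   54. ])] [ 620.4 -225.2   54. ]
line [ 604.4 -217.9   81. ] [ 617.6 -224.3   81. ]
mark [ 591.5 -223.2   54. ] [ 648.2 -228.9   54. ]
t 2.6667 tcp [ 560.7 -213.2  232.1] zyaw -0.135 F [-0.2 -0.1  0.9] w 0.351 q6 -0.29
```

```bash
python3 -c "
from h import *
go([558.5,-218,42],-.155)
"
```

```text
t 2.6667 tcp [ 560.7 -213.2  232.1] zyaw -0.135 F [-0.2 -0.1  0.9] w 0.351 q6 -0.29
offset mm [  5.  190.1  -1.7]
turn 0.02
```

```bash
python3 -m creep '[{"offset":[0.004,0.040,-0.0015],"turn":0.02},{"offset":[0.004,0.080,-0.0015],"turn":0.02},{"offset":[0.004,0.115,-0.0015],"turn":0.02},{"offset":[0.004,0.145,-0.0015],"turn":0.02},{"offset":[0.004,0.160,-0.0015],"turn":0.02},{"offset":[0.004,0.160,-0.0015],"turn":0.02},{"offset":[0.004,0.160,-0.0015],"turn":0.02}]'
python3 -c "
from h import *
c=cam('wrist');save(c,'w4.png')
d=cam('side'); save(d,'d4.png',(300,150,400,225),8)
go([558.5,-218,42],-.155)
"
```

```text
t: 3.25
tcp_pos: [558.4, -217.1, 71.3]
orientation: [-0.46, 0.537, -0.537, 0.46]
wrist_force: [-0.2, -0.1, 1.3]
gripper_width: 0.347
t 3.35 tcp [ 559.9 -218.1   74. ] zyaw -0.155 F [-0.1 -0.4  0.2] w 0.356 q6 -0.27
offset mm [ 0.1 32.  -1.5]
turn -0.0
```

View pics/w4.png

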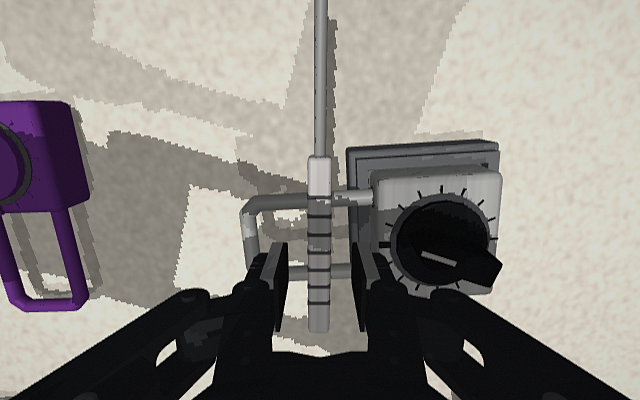

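View pics/d4.png

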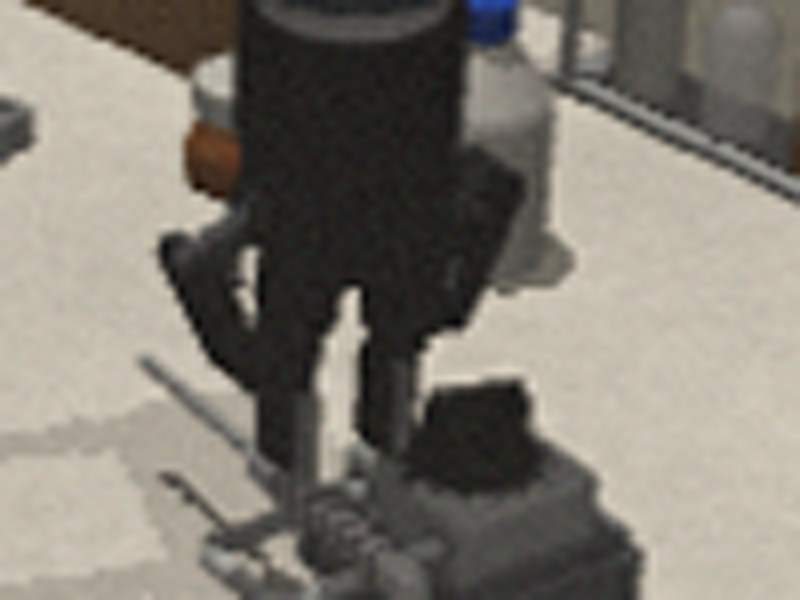

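```bash
python3 -m creep '[{"offset":[0,0,-0.001],"turn":0},{"offset":[0,0,-0.001],"turn":0},{"offset":[0,0.015,-0.001],"turn":0},{"offset":[0,0.031,-0.001],"turn":0},{"offset":[0,0.031,-0.001],"turn":0},{"offset":[0,0.031,-0.001],"turn":0}]' -0.44
python3 -m creep '[{"offset":[0,0,0],"turn":0},{"offset":[0,0,0],"turn":0},{"offset":[0,0,0],"turn":0},{"offset":[0,0,0],"turn":0},{"offset":[0,0,0],"turn":0},{"offset":[0,0,0],"turn":0}]' -1
python3 -c "
from h import *
go([558.5,-218,42],-.155)
"
```

```text
t: 3.85
tcp_pos: [557.4, -217.8, 40.2]
orientation: [-0.46, 0.538, -0.537, 0.459]
wrist_force: [0.2, 0.4, -0.8]
gripper_width: 0.284
t: 4.35
tcp_pos: [558.1, -218.2, 41.0]
orientation: [0.459, -0.537, 0.538, -0.46]
wrist_force: [-0.0, -0.4, 2.9]
gripper_width: 0.12
t 4.35 tcp [ 558.1 -218.2   41. ] zyaw -0.156 F [-0.  -0.4  2.9] w 0.12 q6 -0.27
offset mm [-0.2 -1.   0.4]
turn -0.001
```

```bash
python3 -m creep '[{"offset":[0,-0.02,0],"turn":0},{"offset":[0,-0.05,0],"turn":0},{"offset":[0,-0.09,0],"turn":0},{"offset":[0,-0.12,0],"turn":0},{"offset":[0,-0.15,0],"turn":0},{"offset":[0,-0.15,0],"turn":0}]'
python3 -c "
from h import *
c=cam('wrist');save(c,'w5.png')
go([546,218,190],-1.396)
"
```

```text
t: 4.85
tcp_pos: [559.8, -218.8, 198.5]
orientation: [0.458, -0.534, 0.541, -0.461]
wrist_force: [0.2, -0.1, -0.0]
gripper_width: 0.118
t 4.9 tcp [ 559.3 -218.6  195. ] zyaw -0.156 F [-0.  0.  0.] w 0.121 q6 -0.27
offset mm [-429.2    3.5  -80.9]
turn 1.24
```

View pics/w5.png

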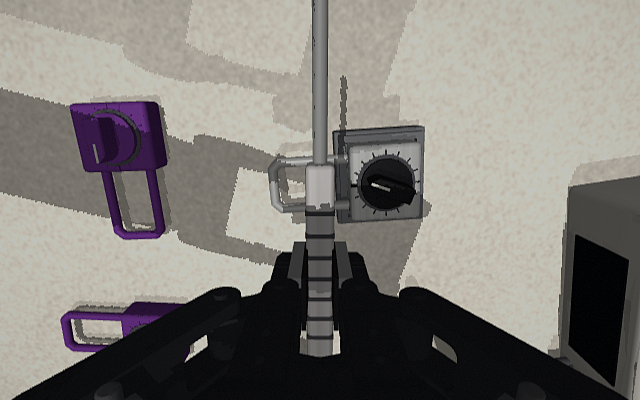

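```bash
python3 -m creep '[{"offset":[-0.03,0,-0.005],"turn":0.12},{"offset":[-0.068,0,-0.012],"turn":0.24},{"offset":[-0.106,0,-0.019],"turn":0.36},{"offset":[-0.144,0,-0.026],"turn":0.48},{"offset":[-0.182,0,-0.033],"turn":0.60},{"offset":[-0.220,0,-0.040],"turn":0.72},{"offset":[-0.258,0,-0.047],"turn":0.84},{"offset":[-0.296,0,-0.054],"turn":0.96},{"offset":[-0.334,0,-0.061],"turn":1.08},{"offset":[-0.372,0,-0.068],"turn":1.20}]'
python3 -c "
from h import *
go([546,218,190],-1.396)
"
```

```text
t: 5.73
tcp_pos: [547.6, 157.3, 188.1]
orientation: [0.086, -0.702, 0.702, -0.084]
wrist_force: [1.2, -0.6, -0.4]
gripper_width: 0.119
t 5.7333 tcp [547.6 157.3 188.1] zyaw -1.331 F [ 1.2 -0.6 -0.4] w 0.119 q6 1.55
offset mm [-12.9  -1.9 -59.3]
turn 0.065
```

```bash
python3 -m creep '[{"offset":[-0.006,0,-0.030],"turn":0.065},{"offset":[-0.013,0,-0.059],"turn":0.065},{"offset":[-0.013,0,-0.059],"turn":0.065},{"offset":[-0.013,0,-0.059],"turn":0.065}]'
python3 -c "
from h import *
c=cam('wrist');save(c,'w6.png')
go([546,218,190],-1.396)
"
```

```text
t: 6.07
tcp_pos: [545.9, 217.2, 187.9]
orientation: [0.066, -0.704, 0.704, -0.064]
wrist_force: [-0.0, -0.1, -1.0]
gripper_width: 0.123
t 6.1167 tcp [546.3 216.  188.3] zyaw -1.388 F [ 0.3 -0.4 -0.5] w 0.117 q6 1.71
offset mm [-0.1 -1.7 -2. ]
turn 0.008
```

View pics/w6.png

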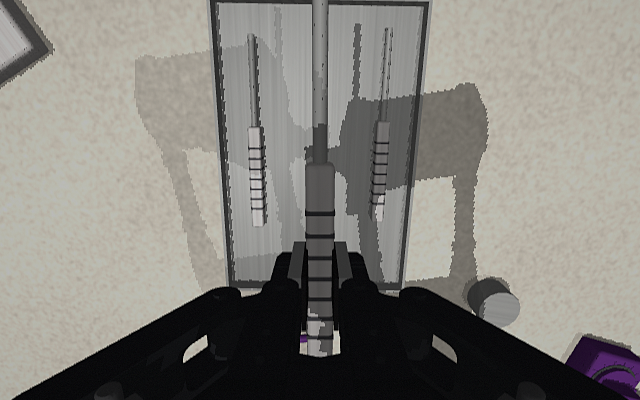

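```bash
python3 -c "
from h import *
c=cam('wrist')
P=[]
for t,j,p in [((259,225),(255,127),(251,36)),((377,220),(383,122),(388,29))]:
    a,b,e=ray(c,*t,15),ray(c,*j,15),ray(c,*p,9); print(a,b,e,(a+b)/2,np.linalg.norm(b-a),np.arctan2(*(e-a)[1::-1])); P.append((a+b)/2)
print('mid',(P[0]+P[1])/2,np.linalg.norm(P[0]-P[1]))
print('tray corners',ray(c,210,0,18),ray(c,432,0,18),ray(c,229,289,18))
a,b=ray(c,312,128,15),0
go((P[0]+P[1])/2,-1.396)
"
```

```text
[489.06484263 266.72887287  15.        ] [585.23122941 283.23062514  15.        ] [662.52227088 297.90221159   9.        ] [537.14803602 274.979749    15.        ] 97.57193128879611 0.177819309254154
[516.04053638 149.72961581  15.        ] [611.39510226 166.34054565  15.        ] [690.0880987  179.51850663   9.        ] [563.71781932 158.03508073  15.        ] 96.79057921434223 0.16951127416656944
mid [550.43292767 216.50741486  15.        ] 119.92501333081711
tray corners [682.28460546 333.24834063  18.        ] [716.16874443 149.70530636  18.        ] [412.25027039 288.35117248  18.        ]
t 6.1667 tcp [546.6 215.3 188.8] zyaw -1.39 F [ 0.6 -0.7 -1.5] w 0.119 q6 1.71
offset mm [ -4.4 173.8  -0.7]
turn 0.006
```

```bash
python3 -m creep '[{"offset":[0,0.04,0],"turn":0},{"offset":[0,0.08,0],"turn":0},{"offset":[0,0.12,0],"turn":0},{"offset":[0,0.15,0],"turn":0},{"offset":[0,0.17,0],"turn":0},{"offset":[0,0.178,0],"turn":0},{"offset":[0,0.178,0],"turn":0},{"offset":[0,0.178,0],"turn":0}]'
python3 -c "
from h import *
c=cam('wrist');save(c,'w7.png')
d=cam('side'); save(d,'d7.png',(190,120,310,210),6)
go([547,216,6],-1.396)
"
```

```text
t: 6.83
tcp_pos: [547.5, 215.3, 13.2]
orientation: [-0.063, 0.704, -0.704, 0.064]
wrist_force: [0.0, 0.4, 0.2]
gripper_width: 0.123
t 6.9333 tcp [548.5 216.   14.9] zyaw -1.39 F [ 0.2 -0.1 -0.1] w 0.118 q6 1.71
offset mm [ 1.5  8.9 -0.2]
turn 0.006
```

View pics/w7.png

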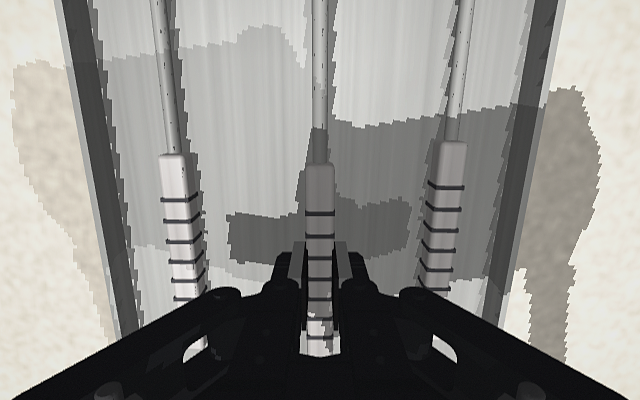

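View pics/d7.png

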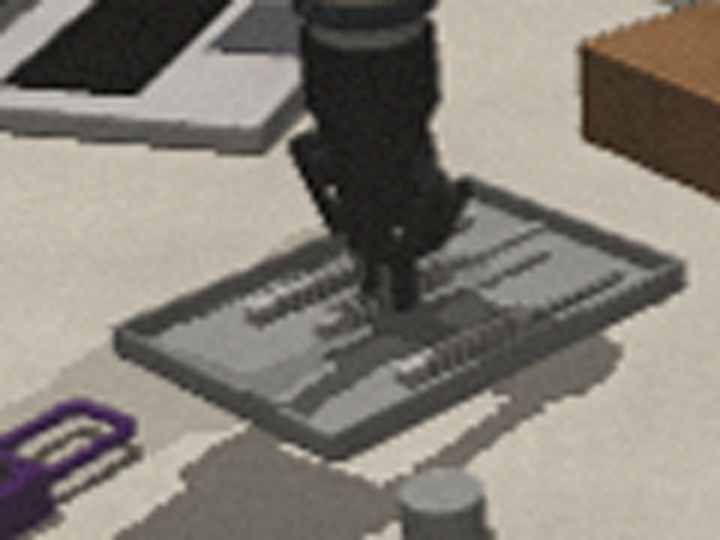

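Well centred. Lower slowly until it touches, then release.

```bash
python3 -m creep '[{"offset":[-0.001,0.004,0],"turn":0},{"offset":[-0.001,0.007,0],"turn":0},{"offset":[-0.001,0.009,0],"turn":0},{"offset":[-0.001,0.009,0],"turn":0},{"offset":[-0.001,0.009,0],"turn":0}]'; python3 -m creep '[{"offset":[0,0.001,0],"turn":0},{"offset":[0,0.002,0],"turn":0},{"offset":[0,0.002,0],"turn":0}]'
```

```text
t: 7.35
tcp_pos: [548.1, 216.3, 3.6]
orientation: [-0.064, 0.704, -0.704, 0.064]
wrist_force: [1.4, -0.1, 1.6]
gripper_width: 0.119
t: 7.6
tcp_pos: [548.1, 216.4, 3.5]
orientation: [-0.064, 0.704, -0.704, 0.064]
wrist_force: [-4.7, -1.5, 10.4]
gripper_width: 0.117
```

```bash
python3 -m creep '[{"offset":[0,-0.001,0],"turn":0},{"offset":[0,-0.001,0],"turn":0},{"offset":[0,-0.001,0],"turn":0},{"offset":[0,-0.001,0],"turn":0}]' -0.3; python3 -m creep '[{"offset":[0,-0.02,0],"turn":0},{"offset":[0,-0.05,0],"turn":0},{"offset":[0,-0.09,0],"turn":0},{"offset":[0,-0.13,0],"turn":0},{"offset":[0,-0.17,0],"turn":0},{"offset":[0,-0.19,0],"turn":0},{"offset":[0,-0.19,0],"turn":0}]'
python3 -c "
from h import *
c=cam('wrist');save(c,'w8.png')
go([622,-225,190])
"
```

```text
t: 7.93
tcp_pos: [548.1, 216.3, 2.6]
orientation: [-0.064, 0.704, -0.704, 0.064]
wrist_force: [-0.4, -0.8, 4.0]
gripper_width: 0.351
t: 8.52
tcp_pos: [549.9, 216.9, 199.3]
orientation: [-0.06, 0.705, -0.703, 0.068]
wrist_force: [0.3, 0.1, -0.3]
gripper_width: 0.354
t 8.5667 tcp [549.1 216.6 195.7] zyaw -1.39 F [-0.1 -0.2 -0.3] w 0.352 q6 1.71
offset mm [  7.8   5.3 447.5]
```

View pics/w8.png

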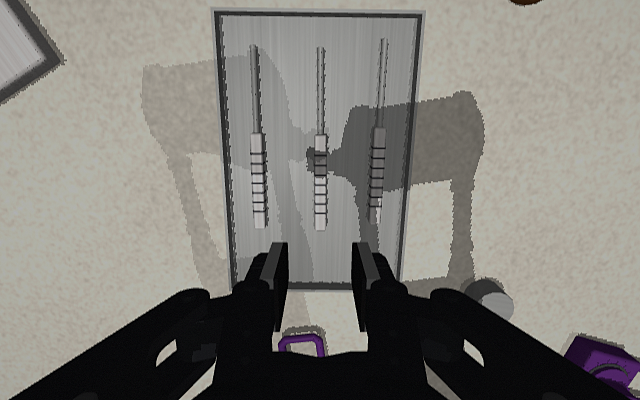

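```bash
python3 -m creep '[{"offset":[0,0,0.03],"turn":0.07},{"offset":[0.001,0,0.068],"turn":0.14},{"offset":[0.002,0,0.106],"turn":0.21},{"offset":[0.003,0,0.144],"turn":0.28},{"offset":[0.004,0,0.182],"turn":0.35},{"offset":[0.005,0,0.220],"turn":0.42},{"offset":[0.006,0,0.258],"turn":0.49},{"offset":[0.007,0,0.296],"turn":0.56},{"offset":[0.008,0,0.334],"turn":0.63},{"offset":[0.008,0,0.372],"turn":0.68}]'
python3 -c "
from h import *
go([620,-225,190],-2.07)
"
```

```text
t: 9.4
tcp_pos: [606.1, -152.9, 189.5]
orientation: [0.174, 0.685, -0.685, -0.177]
wrist_force: [-0.4, 0.2, 1.1]
gripper_width: 0.352
t 9.4 tcp [ 606.1 -152.9  189.5] zyaw -2.073 F [-0.4  0.2  1.1] w 0.352 q6 1.77
offset mm [-46.9  -0.7  56.5]
turn -0.003
```

```bash
python3 -m creep '[{"offset":[-0.023,0,0.028],"turn":0},{"offset":[-0.046,0,0.056],"turn":0},{"offset":[-0.047,0,0.056],"turn":0},{"offset":[-0.047,0,0.056],"turn":0},{"offset":[-0.047,0,0.056],"turn":0}]'
python3 -c "
from h import *
c=cam('wrist');save(c,'w9.png');save(c,'w9b.png',(240,120,400,240),5)
go([620,-225,190],-2.07)
"
```

```text
t: 9.82
tcp_pos: [620.9, -222.3, 190.0]
orientation: [0.173, 0.686, -0.685, -0.176]
wrist_force: [0.3, 0.5, 0.0]
gripper_width: 0.351
t 9.8667 tcp [ 621.1 -221.7  190.8] zyaw -2.069 F [0.3 0.3 0.9] w 0.349 q6 1.67
offset mm [-0.6  0.8  3.4]
turn 0.001
```

View pics/w9.png

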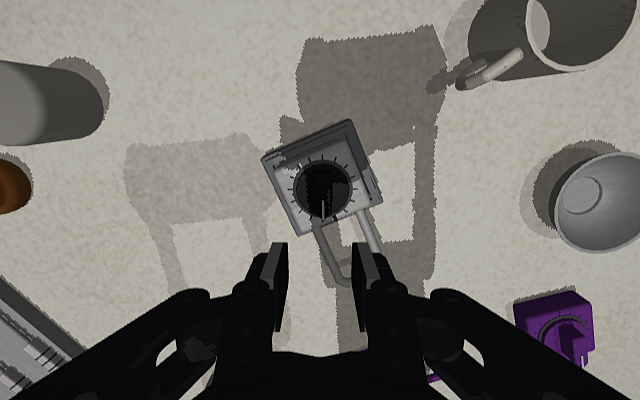

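View pics/w9b.png

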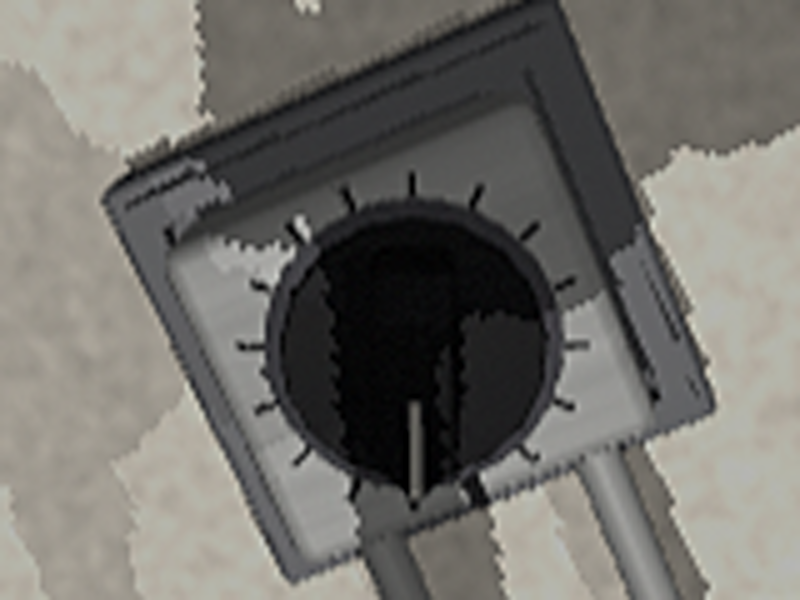

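```bash
python3 -c "
from h import *
c=cam('wrist')
W=lambda u,v,z:ray(c,240+(u+.5)/5-.5,120+(v+.5)/5-.5,z).round(1)
print(W(414,345,58)); e=[W(266,345,58),W(562,345,58),W(414,198,58),W(414,490,58)];print((e[0]+e[1])/2,np.linalg.norm(e[0]-e[1]),(e[2]+e[3])/2)
a,b=W(414,400,81),W(414,495,81);print(a,b,np.arctan2(*(a-b)[1::-1]))
f=[W(170,255,54),W(530,100,54),W(655,410,54),W(305,565,54)];print(f,sum(f)/4)
p=W(414,345,58)
go([p[0],p[1],62],-2.07)
"
```

```text
[ 621.1 -225.9   58. ]
[ 621.15 -225.85   58.  ] 50.87808958677592 [ 620.7 -225.7   58. ]
[ 618.3 -224.1   81. ] [ 604.2 -216.5   81. ] -0.494364201875357
[array([ 654.3, -196.2,   54. ]), array([ 648.1, -262.6,   54. ]), array([ 589.5, -257.2,   54. ]), array([ 593.6, -188.5,   54. ])] [ 621.375 -226.125   54.   ]
t 9.9167 tcp [ 621.3 -221.4  191.4] zyaw -2.068 F [ 0.4 -0.7  0.2] w 0.351 q6 1.67
offset mm [ -2.2 129.4   4.1]
turn 0.002
```

```bash
python3 -m creep '[{"offset":[-0.002,0.03,0.004],"turn":0},{"offset":[-0.002,0.07,0.004],"turn":0},{"offset":[-0.002,0.10,0.004],"turn":0},{"offset":[-0.002,0.118,0.004],"turn":0},{"offset":[-0.002,0.127,0.004],"turn":0},{"offset":[-0.002,0.127,0.004],"turn":0},{"offset":[-0.002,0.127,0.004],"turn":0}]'
python3 -m creep '[{"offset":[0,0,0],"turn":0},{"offset":[0,0,0],"turn":0},{"offset":[0,0,0],"turn":0},{"offset":[0,0,0],"turn":0},{"offset":[0,0,0],"turn":0}]' -1
python3 -c "
from h import *
c=cam('wrist');save(c,'w10.png')
go([621,-226,62],-1.675)
"
```

```text
t: 10.5
tcp_pos: [621.7, -226.5, 66.3]
orientation: [-0.175, -0.685, 0.685, 0.174]
wrist_force: [-0.1, 0.1, 0.3]
gripper_width: 0.351
t: 10.92
tcp_pos: [622.9, -227.3, 68.4]
orientation: [0.176, 0.685, -0.685, -0.173]
wrist_force: [0.9, 2.2, 6.7]
gripper_width: 0.14
t 10.9667 tcp [ 622.9 -227.3   68.4] zyaw -2.069 F [1.3 2.2 6.6] w 0.146 q6 1.67
offset mm [ 2.3  6.4 -0.2]
turn -0.394
```

View pics/w10.png

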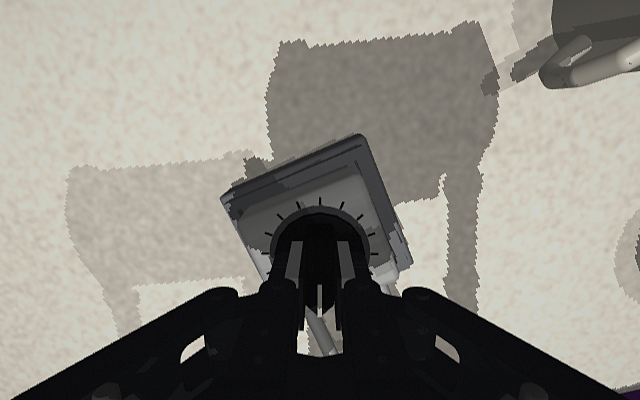

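```bash
python3 -m creep '[{"offset":[0,0,0],"turn":-0.08},{"offset":[0,0,0],"turn":-0.16},{"offset":[0,0,0],"turn":-0.24},{"offset":[0,0,0],"turn":-0.32},{"offset":[0,0,0],"turn":-0.40},{"offset":[0,0,0],"turn":-0.41},{"offset":[0,0,0],"turn":-0.41},{"offset":[0,0,0],"turn":-0.40}]'
python3 -m creep '[{"offset":[0,0,0],"turn":0},{"offset":[0,0,0],"turn":0},{"offset":[0,0,0],"turn":0},{"offset":[0,0,0],"turn":0}]' -0.3
python3 -m creep '[{"offset":[0,-0.03,0],"turn":0},{"offset":[0,-0.06,0],"turn":0},{"offset":[0,-0.1,0],"turn":0},{"offset":[0,-0.12,0],"turn":0},{"offset":[0,-0.12,0],"turn":0}]'
python3 -c "
from h import *
c=cam('wrist');save(c,'w11.png',(220,120,420,270),4)
go([520,-214,190],-.104)
"
```

```text
t: 11.63
tcp_pos: [623.0, -226.5, 68.4]
orientation: [0.036, 0.706, -0.706, -0.033]
wrist_force: [1.7, 4.2, 6.9]
gripper_width: 0.146
t: 11.97
tcp_pos: [620.9, -227.5, 64.9]
orientation: [-0.035, -0.706, 0.706, 0.035]
wrist_force: [-0.3, -0.4, -0.1]
gripper_width: 0.35
t: 12.38
tcp_pos: [623.1, -228.4, 193.0]
orientation: [-0.039, -0.705, 0.708, 0.032]
wrist_force: [0.1, 0.6, 0.5]
gripper_width: 0.351
t 12.4333 tcp [ 622.4 -228.1  189.4] zyaw -1.67 F [ 0.3  0.5 -0.7] w 0.347 q6 1.27
offset mm [103.3  -1.2  -3.9]
turn -1.566
```

View pics/w11.png

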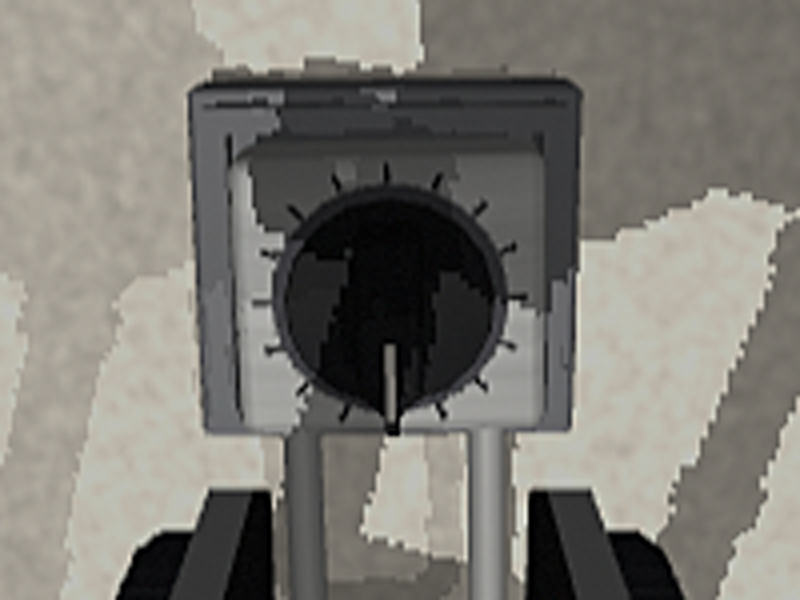

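```bash
python3 -m creep '[{"offset":[0.02,0,0],"turn":-0.12},{"offset":[0.04,0,0],"turn":-0.24},{"offset":[0.06,0,0],"turn":-0.36},{"offset":[0.08,0,0],"turn":-0.48},{"offset":[0.1,0,-0.002],"turn":-0.6},{"offset":[0.103,0,-0.004],"turn":-0.72},{"offset":[0.103,0,-0.004],"turn":-0.84},{"offset":[0.103,0,-0.004],"turn":-0.96},{"offset":[0.103,0,-0.004],"turn":-1.08},{"offset":[0.103,0,-0.004],"turn":-1.2}]'
python3 -m creep '[{"offset":[0,0,0],"turn":-0.12},{"offset":[0,0,0],"turn":-0.24},{"offset":[0,0,0],"turn":-0.366},{"offset":[0,0,0],"turn":-0.366},{"offset":[0,0,0],"turn":-0.366}]'
python3 -c "
from h import *
c=cam('wrist');save(c,'w12.png',(220,120,420,270),4)
go([519,-215,190],-.104)
"
```

```text
t: 13.27
tcp_pos: [518.3, -213.0, 182.9]
orientation: [-0.372, 0.603, -0.601, 0.371]
wrist_force: [-0.7, 0.2, -0.2]
gripper_width: 0.351
t: 13.68
tcp_pos: [518.6, -213.0, 183.5]
orientation: [-0.473, 0.527, -0.525, 0.472]
wrist_force: [-0.1, -0.9, -0.2]
gripper_width: 0.351
t 13.7333 tcp [ 518.7 -213.   183.9] zyaw -0.108 F [0.7 0.4 0.6] w 0.348 q6 -0.34
offset mm [ 1.9 -6.1  0.5]
turn -0.004
```

View pics/w12.png

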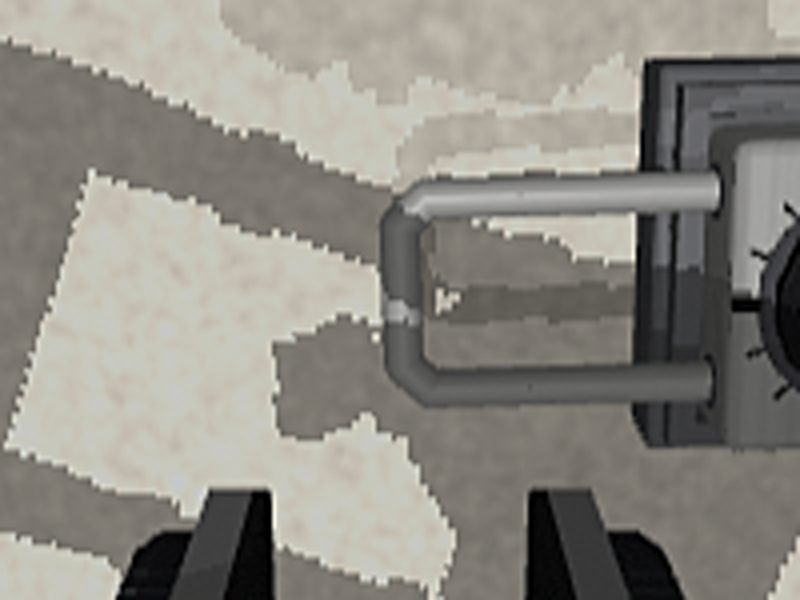

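```bash
python3 -c "
from h import *
c=cam('wrist')
p=ray(c,220+403.5/4-.5,120+292/4-.5,39); print(p)
go([p[0],p[1],22],-.104)
"
```

```text
[ 518.4727582  -218.85610239   39.        ]
t 13.7833 tcp [ 518.9 -213.1  184.2] zyaw -0.107 F [ 1.  -0.2  0.7] w 0.351 q6 -0.34
offset mm [  5.9 162.2   0.5]
turn -0.003
```

```bash
python3 -m creep '[{"offset":[0.003,0.03,0],"turn":0},{"offset":[0.003,0.07,0],"turn":0},{"offset":[0.003,0.11,0],"turn":0},{"offset":[0.003,0.135,0],"turn":0},{"offset":[0.003,0.152,0],"turn":0},{"offset":[0.003,0.161,0],"turn":0},{"offset":[0.003,0.161,0],"turn":0},{"offset":[0.003,0.161,0],"turn":0}]'
python3 -c "
from h import *
c=cam('wrist');save(c,'w13.png')
go([519,-216,22],-.104)
"
```

```text
t: 14.45
tcp_pos: [519.0, -216.2, 24.8]
orientation: [0.473, -0.525, 0.526, -0.473]
wrist_force: [-0.2, 0.8, -0.2]
gripper_width: 0.351
t 14.5 tcp [ 519.7 -216.5   25.9] zyaw -0.105 F [ 0.4 -0.2 -0.3] w 0.351 q6 -0.35
offset mm [-0.4  3.9 -0.8]
turn -0.001
```

View pics/w13.png

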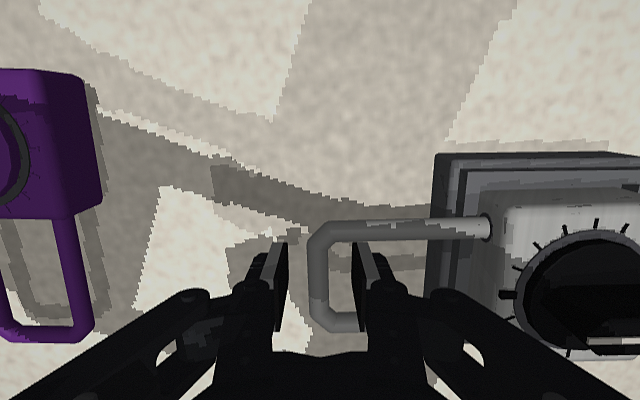

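```bash
python3 -m creep '[{"offset":[0,0.002,0],"turn":0},{"offset":[0,0.002,0],"turn":0},{"offset":[0,0.002,0],"turn":0},{"offset":[0,0.002,0],"turn":0},{"offset":[0,0.002,0],"turn":0},{"offset":[0,0.002,0],"turn":0}]' -1
python3 -m creep '[{"offset":[0,0,-0.004],"turn":0},{"offset":[0,0,-0.008],"turn":0},{"offset":[0,0,-0.012],"turn":0},{"offset":[0,0,-0.016],"turn":0},{"offset":[0,0,-0.020],"turn":0},{"offset":[0,0,-0.023],"turn":0},{"offset":[0,0,-0.025],"turn":0},{"offset":[0,0,-0.025],"turn":0},{"offset":[0,0,-0.025],"turn":0},{"offset":[0,0,-0.025],"turn":0}]'
python3 -c "
from h import *
c=cam('wrist');save(c,'w14.png')
go(None)
"
```

```text
t: 15.0
tcp_pos: [519.4, -216.2, 22.9]
orientation: [0.473, -0.525, 0.526, -0.474]
wrist_force: [0.4, -0.2, 1.8]
gripper_width: 0.083
t: 15.83
tcp_pos: [493.5, -213.4, 22.1]
orientation: [-0.474, 0.526, -0.525, 0.473]
wrist_force: [-0.8, 1.1, 1.3]
gripper_width: 0.078
t 15.8833 tcp [ 493.5 -213.4   22. ] zyaw -0.104 F [-1.1  1.1  1.7] w 0.079 q6 -0.37
```

View pics/w14.png

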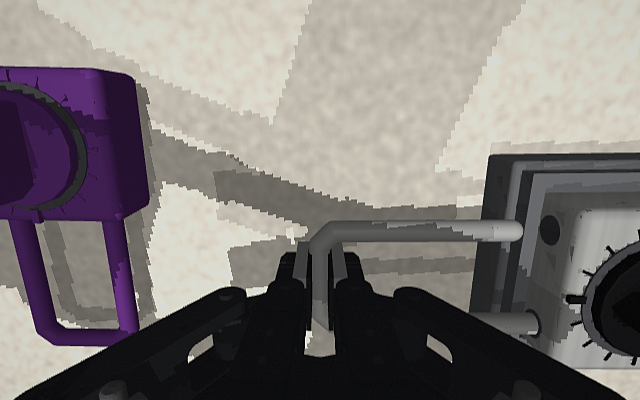

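```bash
python3 -m creep '[{"offset":[0,0,-0.001],"turn":0},{"offset":[0,0,-0.002],"turn":0},{"offset":[0,0,-0.002],"turn":0},{"offset":[0,0,-0.002],"turn":0}]'
python3 -c "
from h import *
c=cam('scene');save(c,'s15.png',(245,150,365,240),6)
d=cam('side');save(d,'d15.png',(290,160,410,250),6)
go(None)
"
```

```text
t: 16.22
tcp_pos: [493.2, -213.3, 22.7]
orientation: [0.473, -0.524, 0.526, -0.474]
wrist_force: [6.1, 0.5, 0.5]
gripper_width: 0.076
t 16.3167 tcp [ 493.2 -213.3   22.6] zyaw -0.104 F [ 6.4  0.6 -1. ] w 0.077 q6 -0.37
```

View pics/d15.png

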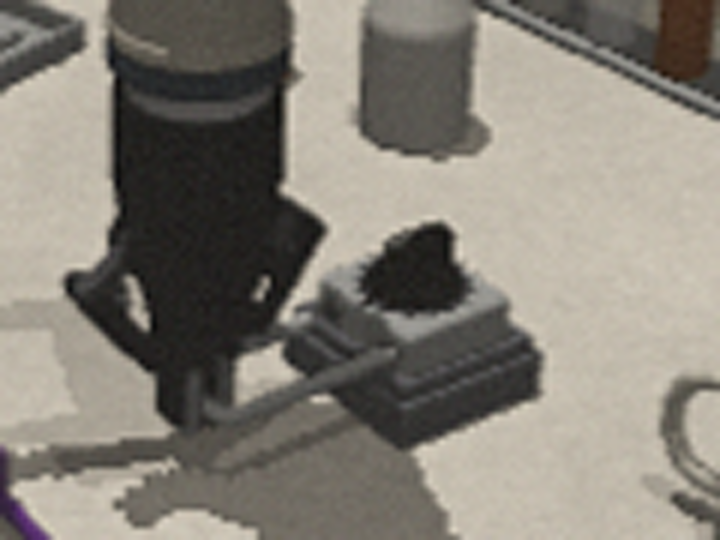

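View pics/s15.png

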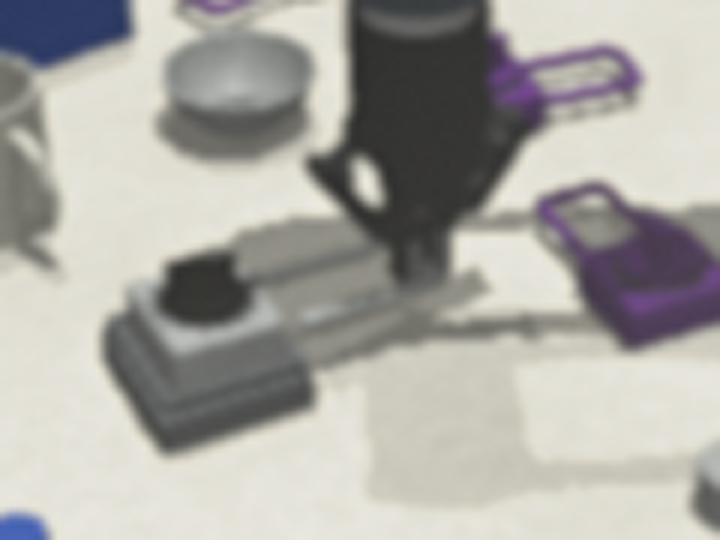

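```bash
python3 -m creep '[{"offset":[0,0,0.001],"turn":0},{"offset":[0,-0.005,0.001],"turn":0},{"offset":[0,-0.012,0.001],"turn":0},{"offset":[0,-0.020,0.002],"turn":0},{"offset":[0,-0.030,0.004],"turn":0},{"offset":[0,-0.040,0.006],"turn":0},{"offset":[0,-0.050,0.009],"turn":0},{"offset":[0,-0.060,0.013],"turn":0},{"offset":[0,-0.070,0.017],"turn":0},{"offset":[0,-0.070,0.017],"turn":0}]'
python3 -c "
from h import *
c=cam('scene');save(c,'s16.png',(245,130,365,220),6)
go(None)
"
```

```text
t: 17.15
tcp_pos: [510.1, -215.5, 95.0]
orientation: [0.473, -0.524, 0.526, -0.474]
wrist_force: [-1.2, 1.7, -1.7]
gripper_width: 0.08
t 17.2 tcp [ 509.4 -215.3   93.7] zyaw -0.104 F [-1.3  0.8 -1.5] w 0.078 q6 -0.36
```

View pics/s16.png

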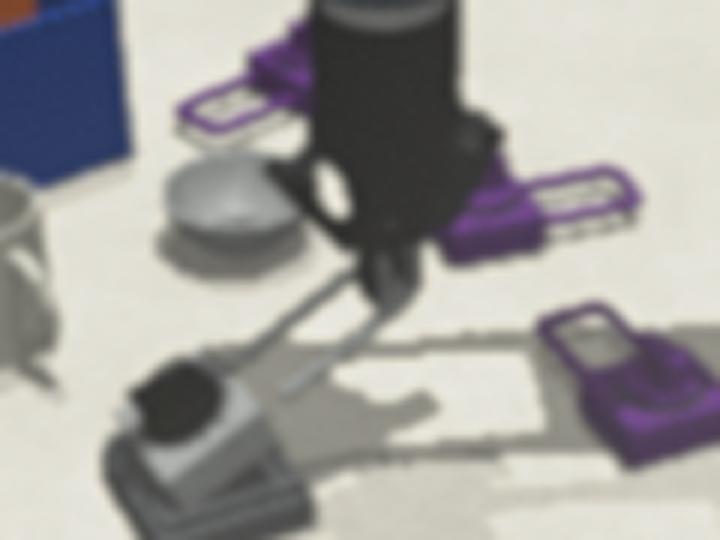

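```bash
python3 -m creep '[{"offset":[0,-0.008,0.004],"turn":0},{"offset":[0,-0.015,0.008],"turn":0},{"offset":[0,-0.023,0.013],"turn":0},{"offset":[0,-0.030,0.019],"turn":0},{"offset":[0,-0.038,0.026],"turn":0},{"offset":[0,-0.045,0.033],"turn":0},{"offset":[0,-0.053,0.042],"turn":0},{"offset":[0,-0.060,0.050],"turn":0},{"offset":[0,-0.070,0.060],"turn":0},{"offset":[0,-0.080,0.070],"turn":0}]'
python3 -m creep '[{"offset":[0,-0.012,0.005],"turn":0},{"offset":[0,-0.024,0.010],"turn":0},{"offset":[0,-0.036,0.010],"turn":0},{"offset":[0,-0.050,0.010],"turn":0},{"offset":[0,-0.065,0.010],"turn":0},{"offset":[0,-0.080,0.010],"turn":0},{"offset":[0,-0.095,0.010],"turn":0},{"offset":[0,-0.110,0.010],"turn":0},{"offset":[0,-0.125,0.010],"turn":0},{"offset":[0,-0.140,0.010],"turn":0}]'
python3 -c "
from h import *
c=cam('scene');save(c,'s17.png')
go(None)
"
```

```text
t: 18.03
tcp_pos: [578.9, -222.5, 172.3]
orientation: [-0.474, 0.526, -0.525, 0.473]
wrist_force: [0.0, -0.2, -3.4]
gripper_width: 0.075
t: 18.87
tcp_pos: [588.2, -223.5, 313.4]
orientation: [-0.473, 0.525, -0.525, 0.473]
wrist_force: [0.0, 0.4, -4.3]
gripper_width: 0.075
t 18.9167 tcp [ 588.5 -223.6  317.2] zyaw -0.104 F [-1.7  0.6 -0.5] w 0.071 q6 -0.31
```

View pics/s17.png

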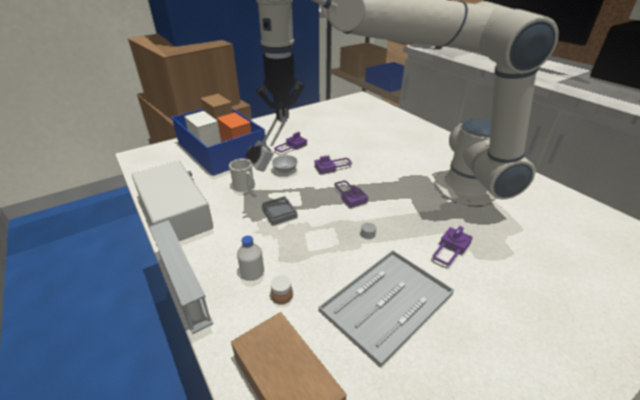

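```bash
for i in 1 2 3; do python3 -m creep '[{"offset":[0,0,0],"turn":0},{"offset":[0,0,0],"turn":0},{"offset":[0,0,0],"turn":0},{"offset":[0,0,0],"turn":0},{"offset":[0,0,0],"turn":0},{"offset":[0,0,0],"turn":0},{"offset":[0,0,0],"turn":0},{"offset":[0,0,0],"turn":0},{"offset":[0,0,0],"turn":0},{"offset":[0,0,0],"turn":0}]' | grep -v orient; python3 -c "
from h import *
c=cam('side');save(c,'d2$i.png',(300,60,440,200),4)
P=pts(c); m=(c['depth']>0); W=P[m]; w=W[(abs(W[:,0]-620)<110)&(abs(W[:,1]+222)<60)&(W[:,2]>95)&(W[:,2]<290)]
print(len(w), w.mean(0), w[:,2].min(), np.percentile(w,[2,50,98],axis=0).round(1))
"; done
```

```text
t: 19.75
tcp_pos: [588.5, -223.4, 312.3]
wrist_force: [-0.6, 0.5, -4.3]
gripper_width: 0.081
626 [ 647.67740638 -242.90713582  236.58120837] 189.57427039855875 [[ 613.4 -269.8  193.9]
 [ 645.3 -245.2  239.7]
 [ 691.4 -201.7  285. ]]
t: 20.63
tcp_pos: [588.5, -223.3, 312.3]
wrist_force: [-0.2, -0.0, -4.4]
gripper_width: 0.076
629 [ 647.86204642 -242.94022217  236.42522433] 189.6907949490604 [[ 613.4 -269.8  194.2]
 [ 645.3 -244.9  239.4]
 [ 690.7 -202.   283.8]]
t: 21.52
tcp_pos: [588.5, -223.4, 312.3]
wrist_force: [0.6, 0.1, -4.8]
gripper_width: 0.073
625 [ 647.9154295  -242.82136947  236.41697285] 189.8218285725327 [[ 612.6 -269.4  193.6]
 [ 645.5 -244.9  239.6]
 [ 691.3 -201.9  284.9]]
```

View pics/d23.png

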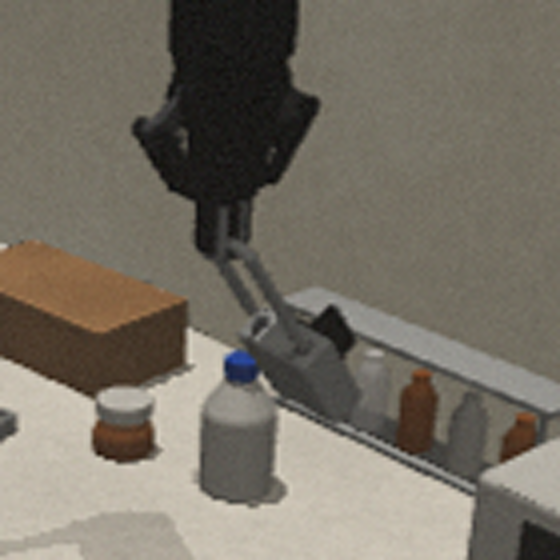

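```bash
python3 -c "
from h import *
c=cam('scene')
a=cv2.imread('pics/scene0.png')
T=lambda u,v,z:ray(c,u,v,z).round(1)
save(c,'s30.png',(310,240,460,365),5)
for n,(x,y) in dict(bottle=(250,258),jar=(281,290),mug=(241,175),weight=(368,230),dish=(285,165)).items():
    t=a[y-12:y+12,x-14:x+14]; R=cv2.matchTemplate(c['pixels'][y-22:y+22,x-24:x+24,::-1].copy(),t,cv2.TM_CCOEFF_NORMED); _,m,_,l=cv2.minMaxLoc(R); print(n,round(m,2),l[0]-10,l[1]-10)
go(None)
"
```

```text
bottle 1.0 0 0
jar 1.0 0 0
mug 0.9 0 0
weight 0.98 0 0
dish 0.95 0 0
t 21.6167 tcp [ 588.5 -223.4  312.3] zyaw -0.104 F [ 0.8  0.2 -4.3] w 0.075 q6 -0.31
```

View pics/s30.png

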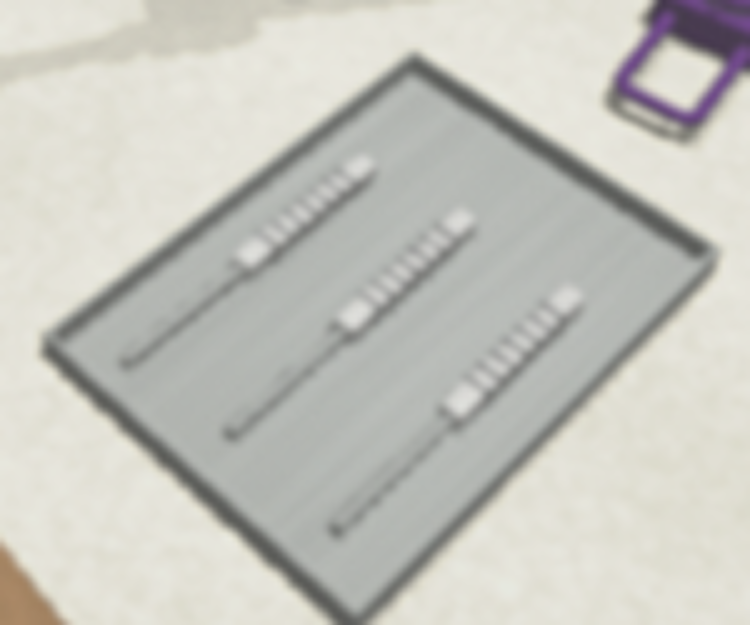

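```bash
python3 -c "
from h import *
print(r.hand_in())"
```

```text
the job is handed in; nothing more can be done
None
```

The job is done and handed in at about 21.6 s of the 70 s allowed; the hand-in reports no verdict.

- **Probe:** I laid it in the middle of the tray gap and let go. The last picture shows it parallel to the other two with its tip the same way. The two outer probes are at the same picked pixels as at the start.
- **Dial and shackle:** I turned the dial one notch counter-clockwise, and the picture showed its pointer on the mark. I then pulled the shackle about 26 mm, until 6 N showed it at its stop with the padlock still in its nest.
- **Padlock:** It is held by the crown. Over 1.8 s, depth readings showed it still, with its lowest part about 190 mm above the counter. The wrist carries about 4.4 N, which matches its weight.
- **Everything else:** The bottle, jar, dish, mug and weight showed no shift in the image.

**Off plan:** The padlock hangs at a slant, held by grip friction, instead of straight down. The scene and side cameras disagreed by about 7 mm on the tray, so I placed by the wrist camera.

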